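# Find the hidden catch of the standards drawer and open it

### The arm

A 7-joint arm with a two-finger parallel gripper is mounted at the origin on the work surface. World frame = base frame: x ahead of the robot, y to its left, z up, the work surface at z = 0. Lengths are in m, angles in rad, forces in N, time in s.
With the tool pointing down it reaches from about 0.425 to 0.925 m from the base axis. Payload 6.8 kg.
Tool frame: the origin (TCP) lies midway between the tips of the shut fingers; the grasp point (between the pads) lies 19 mm behind it; z points along the fingers, y is the direction in which the jaws open and shut (so a half turn about z gives the same grasp; the last joint's range is limited). The gripper opens to 85 mm and grips with 20 to 120 N. Pads are 22 mm wide; open, the fingers measure 114 mm over their backs; the gripper's body (76 mm by 85 mm) begins 54 mm behind the grasp point. The pads swing forward as they close: fully open they stand 13 mm farther back than shut.
Start: joints at [-1.25, 0.477, 0.022, 1.555, -0.011, 1.109, -0.083], TCP at [0.281, 0.614, 0.231] pointing down, gripper open.
Joint ranges: [-2.96, 2.96], [-0.34, 2.1], [-1.41, 1.46], [0.24, 2.44], [-1.37, 4.51], [0.17, 1.92], [-2.96, 2.96]. Speed limits (rad/s): [2.39, 2.39, 3.14, 3.14, 3.14, 3.14, 3.14].

### API

Orientations are given as a unit quaternion [w, x, y, z].
In Python, from station import status, eyes, workorder gives the robot as it stands. The module is installed in compiled form; this text tells all that it offers.
- The arm moves only by the shell command python3 -m jog 'ROWS' [FORCE]. ROWS is text: rows parted by semicolons, each of 7 numbers parted by spaces: the shift along the tool's x, y, z in m, then the turn, a rotation vector about the tool's x, y, z in degrees, then the finger opening in m, from 0 to 0.0854. In form: dx dy dz rx ry rz jaw; .... A call has 1 to 5 rows; each row is the pose to reach, as a shift and turn from the pose commanded when the call began, along the tool's axes at that moment; what a row does not reach only later rows make up. A row lasts 1/10 s, in which the tool goes at most 50 mm and 8.59 degrees, less where a joint would pass 70% of its speed; a pose out of reach is approached as far as the arm can. A call with a gripper value outside its range is refused whole. The fingers move at their own pace and stop on an object; FORCE is the grip in N (left out, the last holds). Time passes only in rows, so rows that repeat a pose let the fingers close. It gives the time, the measured TCP pose, the force and the opening at its end, in the units of the state.
- status.get_obs(): the state, without advancing time (a new reading comes with each control period).
- eyes.read_camera(name): name is "scene" or "top" or "wrist"; returns a dict with "image" (420x560x3 uint8, red, green, blue), "intrinsics" (3x3 intrinsics, pixels), "k1" (the pictures are not rectified: a ray, as slopes to the right and down, at radius r is drawn at 1 + k1 r^2 times it, then the intrinsics apply), "position" and "orientation" of the camera in the world. Camera axes: x right, y up, looking along -z (the intrinsics and any distortion apply to the point x, -y, -z); pixel columns grow to the right and rows downward; lengths in m; the calibration is good to about 2 mm. A picture is of the moment at which its call begins. There is no depth.
- workorder.hand_in(): hands the job in, once; it reports no verdict.
The state is a dict: "t": time; "q": joint angles; "joint_vel": joint speeds; "joint_torque": joint torques, N m; "eef_pos": TCP position; "tool_rot": TCP orientation; "contact_force": force on the tool from outside, world axes, zero at the start; "torque": the same for the moment, N m; "gripper_width": opening from 0.0 (shut) to 1.0 (fully open).
Only numpy, scipy, OpenCV 4.12 (cv2) and the standard library are available. Lean on these libraries where they do the work, as an engineer would, in place of code of your own. Each camera call takes 0.05 s, during which the arm holds its last target.

### The job

Open the locked drawer of the white standards cabinet: with closed fingers slide lightly along the grey rail on top of its front edge until they drop into the hidden soft spot, press the catch down there until the drawer springs out, then pull the drawer open by its orange handle, at least 100 mm, and let go. Be gentle with the cabinet and its rail (never push on them with more than about 20 N), and leave the vials, bottles, rack and carton where they are.

Things in the scene. Friction and masses are not known exactly. Their poses are not given: they have to be found in the camera images.
- unit: White bench cabinet for reference standards, fixed: 230 mm deep (its x), 340 mm wide (its y), top 80 mm above the bench. Origin: centre of its underside; its drawer front looks along its -x, to the robot; z up. Two white shoulder blocks (44 mm deep, tops 104 mm above the bench) stand on its front edge; the grey rail runs in the 150 mm gap between them.
- rail_mid (a point): Middle of the grey rail's top face; axes as the cabinet's: the rail runs along y, 75 mm each way to the shoulder blocks. Its top is 22 mm wide, 102 mm above the bench, 22 mm above the cabinet's top; centre line 30 mm behind the cabinet's front. It rests on firm rubber: yields from about 3.6 N on, 3 N more per mm, solid after 3 mm.
- rail_left (a point): Left end (+y) of the rail's top, 75 mm from its middle. Hidden cover: somewhere along the rail, unseen and different each time (centre within 46 mm of the rail's middle), a 44 mm long piece of it is loose, flush and of the same colour. It sinks 6 mm under only 1 to 3 N once the fingertips rest on it alone, and no longer on the solid rail beside it.
- rail_right (a point): Right end (-y) of the rail's top, 75 mm from its middle. Catch: it lies under the sunk cover, takes 7 to 10 N and springs back when let go. When pressed 11 to 13 mm below the rail's top in all it frees the drawer, which springs out about 25 mm and stays free. It has a solid stop 16 to 18 mm below the rail's top.
- handle (a point): Centre of the orange fin handle on the drawer's front: an upright plate 14 mm thick (y), 55 mm long (x, standing out from the drawer's front), 34 mm tall, its top 74 mm and its centre 57 mm above the bench. The point lies 33 mm in front of the drawer's front face; axes as the cabinet's. It can be pinched across its thickness from above. It moves with the drawer.
- drawer (a joint): How far the drawer is out, in m: 0 shut and locked, about 0.025 after it has sprung out, 0.13 fully open. It slides along the cabinet's -x with 1 N of friction. While locked it cannot be pulled out.
- vial_a_mid (a point): Clear glass sample vial with black cap, 22 mm across, 43 mm tall, standing on the cabinet's top behind the rail. Point: its centre. A bystander, to be left alone.
- vial_b_mid (a point): Amber glass vial with white cap, 22 mm across, 43 mm tall, standing on the cabinet's top behind the rail. Point: its centre. A bystander, to be left alone.
- vial_c_mid (a point): Clear glass vial with black cap, 22 mm across, 43 mm tall, standing on the bench left of the cabinet. Point: its centre. A bystander, to be left alone.
- jar_mid (a point): Screw-top jar, 60 mm across, 75 mm tall, standing on the rear of the cabinet's top. Point: its centre. A bystander, to be left alone.
- flask_mid (a point): Amber bottle with blue cap, 64 mm across, 130 mm tall, on the bench to the right. Point: its centre. A bystander, to be left alone.
- rack_mid (a point): Pale vial rack full of vials, 90 x 170 mm, 58 mm tall, on the bench to the left (point 19 mm above the bench). A bystander, to be left alone.
- carton_mid (a point): White carton of wipes, 120 x 220 mm, 90 mm tall, on the bench to the right. Point: its centre. A bystander, to be left alone.

How it is judged:
On the way, in this order (a step that is already met when the one before it is completed fails the run):
1. the catch is pressed and the drawer has sprung out by more than 15 mm (value of joint drawer above 0.015 m), for 0.2 s.
2. the drawer is pulled open by more than 90 mm (value of joint drawer above 0.09 m), for 0.2 s.
At the end, for the whole second after the job is handed in: The drawer stands still, more than 90 mm open (value of joint drawer above 0.09 m and velocity of joint drawer between -0.01 and 0.01 m/s); the robot touches nothing.
It fails at once if the robot pushes on the cabinet or its rail with more than 25 N (contact force between any of the fingers, the arm and unit above 25 N).
It fails at once if a vial, bottle, the rack or the carton is moved by more than 20 mm (distance of any of vial_a_mid, vial_b_mid, vial_c_mid, jar_mid, flask_mid, rack_mid, carton_mid from where it was at the start of the episode above 0.02 m).
It also fails if it takes over 70 s, if anything falls off the work surface, if the arm or the gripper's body presses on something with over 40 N, if the wrist force passes 120 N, or if a joint passes its speed limit or range.

## Working session

There is one attempt and no reset: what is moved stays moved. The work goes in short steps, Python scripts to look and compute and a shell command to move; the robot and the scene stay as the last step left them, time stands still between calls to the robot, and variables do not carry over. Pictures are saved under pics/ and viewed, and the job is handed in when it is done.

```bash
mkdir -p pics
python3 - <<'E'
from station import status, eyes
import cv2
o=status.get_obs()
for k in o: print(k,o[k])
for n in ["scene","top","wrist"]:
    c=eyes.read_camera(n); cv2.imwrite(f"pics/{n}0.png",c["image"][:,:,::-1])
    print(n,c["intrinsics"],c["k1"],c["position"],c["orientation"])
E
```

```text
t 0.0
q [-1.25011227  0.47779512  0.02234404  1.55649082 -0.01148744  1.1093116
 -0.08307846]
joint_vel [-1.03921863e-03 -1.28274483e-03  5.65944642e-05 -1.23568039e-03
 -2.30302095e-04 -4.87005108e-04  1.27276731e-04]
joint_torque [-1.14329964e-04 -5.96451437e+01  1.60828527e+00 -2.81200397e+01
  1.25335524e-02  9.45376523e-03  1.71350422e-05]
eef_pos [0.2804065  0.6133225  0.23031254]
tool_rot [-1.24070894e-04  2.12731571e-01  9.77110228e-01 -9.30051742e-04]
contact_force [0.05483692 0.60665286 0.03221629]
torque [ 0.04894357  0.01127844 -0.00186324]
gripper_width 1.0015074018878245
scene [[507.13313896   0.         275.00914781]
 [  0.         507.13313896 214.00252501]
 [  0.           0.           1.        ]] -0.16492959206280186 [1.49969636 0.06497348 1.00043524] [0.6356419  0.26326994 0.28480731 0.66748267]
top [[423.87584321   0.         285.99764227]
 [  0.         423.87584321 208.64370168]
 [  0.           0.           1.        ]] -0.024815475611501773 [0.39479678 0.00819118 1.39780389] [ 0.70559675  0.04738876 -0.06477114 -0.70405413]
wrist [[323.78942496   0.         282.72969832]
 [  0.         323.78942496 207.31330117]
 [  0.           0.           1.        ]] -0.05307986213715133 [0.21444462 0.64327463 0.37358496] [ 0.83274037 -0.12130386 -0.07708961  0.53468313]
```

View pics/top0.png

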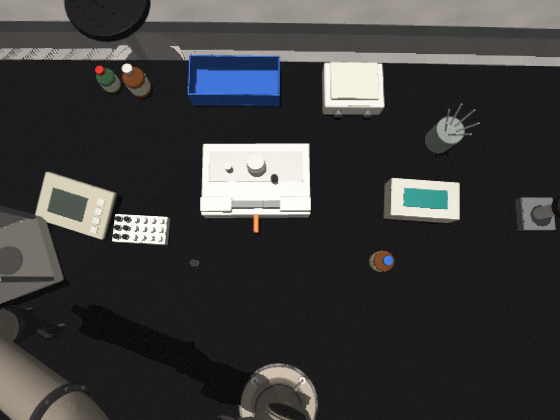

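View pics/scene0.png

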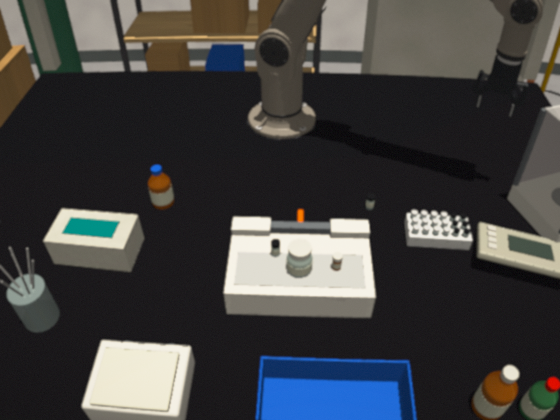

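View pics/wrist0.png

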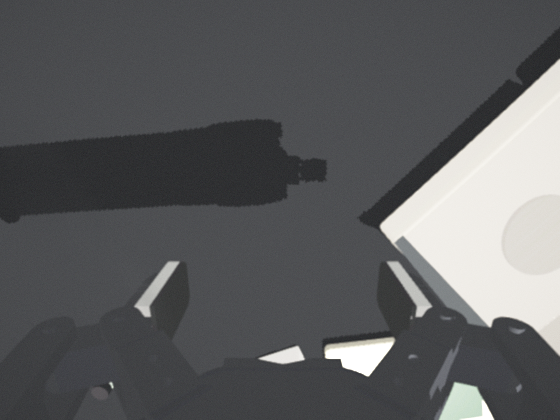

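The top view shows the cabinet at about (256,180), its orange handle at (256,223) and the robot at the lower left. Next I'll zoom in and measure.

```bash
cat > h.py <<'E'
import numpy as np, cv2
from station import status, eyes
from scipy.spatial.transform import Rotation as R
def rot(q): return R.from_quat([q[1],q[2],q[3],q[0]])
def cast(c,uv,z):
    K=np.array(c["intrinsics"]); uv=np.atleast_2d(np.float64(uv))
    n=cv2.undistortPoints(uv[:,None],K,np.array([c["k1"],0,0,0,0.]))[:,0]
    d=rot(c["orientation"]).apply(np.c_[n[:,0],-n[:,1],-np.ones(len(n))])
    p=np.array(c["position"]); return p+d*((z-p[2])/d[:,2])[:,None]
def proj(c,X):
    X=np.atleast_2d(X); v=rot(c["orientation"]).inv().apply(X-np.array(c["position"]))
    n=np.c_[v[:,0]/-v[:,2],-v[:,1]/-v[:,2]]; r2=(n**2).sum(1)
    n=n*(1+c["k1"]*r2)[:,None]; K=np.array(c["intrinsics"]); return n@K[:2,:2].T+K[:2,2]
E
python3 - <<'E'
from h import *
for n,(a,b,x,y) in dict(top=(130,250,190,330),scene=(200,320,215,385)).items():
    c=eyes.read_camera(n); im=c["image"]
    hsv=cv2.cvtColor(im,cv2.COLOR_RGB2HSV)
    m=cv2.inRange(hsv,(5,180,120),(18,255,255)); m[:a]=0;m[b:]=0;m[:,:x]=0;m[:,y:]=0
    ys,xs=np.nonzero(m); print(n,len(xs),xs.min(),xs.max(),ys.min(),ys.max(),xs.mean(),ys.mean())
    print('handle z.074',cast(c,[[xs.mean(),ys.mean()]],.074), cast(c,[[xs.mean(),ys.mean()]],.057))
    mw=(im[:,:,0]>150).astype(np.uint8); 
    cnt=max([k for k in cv2.findContours(mw[a:b,x:y].copy(),0,2)[0]],key=cv2.contourArea)+[x,a]
    print(cv2.minAreaRect(cnt), cv2.boxPoints(cv2.minAreaRect(cnt)))
    s=cv2.resize(im[a:b,x:y],None,fx=4.7,fy=4.7,interpolation=cv2.INTER_NEAREST)
    cv2.imwrite(f"pics/{n}_z.png",s[:,:,::-1])
E
```

```text
top 23 253 258 218 232 256.4347826086956 225.2173913043478
handle z.074 [[0.5537868  0.06838323 0.074     ]] [[0.55582851 0.0691562  0.057     ]]
((255.0, 187.0), (88.0, 110.0), 90.0) [[200. 143.]
 [310. 143.]
 [310. 231.]
 [200. 231.]]
scene 84 297 303 209 221 300.01190476190476 214.78571428571428
handle z.074 [[0.55435495 0.06996788 0.074     ]] [[0.53700803 0.07005952 0.057     ]]
((300.1910095214844, 264.74188232421875), (151.21080017089844, 62.872962951660156), 1.5074357986450195) [[223.78477 294.17856]
 [225.43877 231.32736]
 [376.59723 235.3052 ]
 [374.94324 298.1564 ]]
```

View pics/top_z.png

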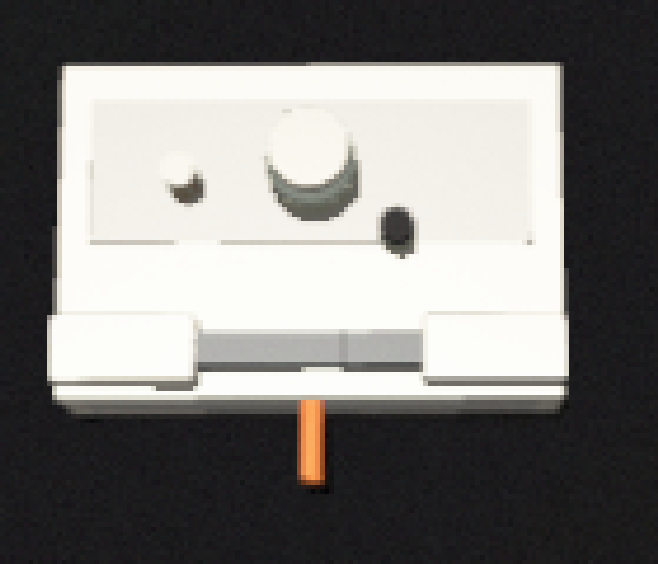

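View pics/scene_z.png

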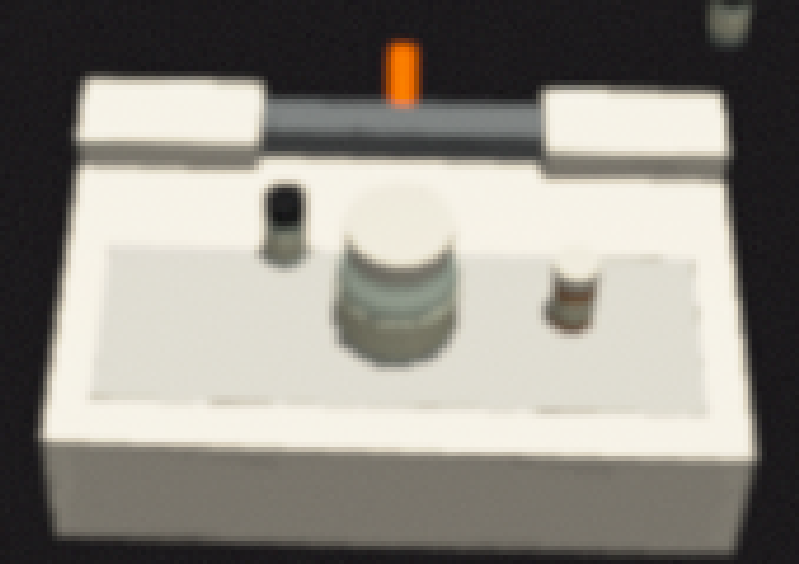

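Run:
```python
from h import *
t=eyes.read_camera("top"); s=eyes.read_camera("scene")
T=lambda p: np.array(p)/4.7+[190,130]-.4; S=lambda p: np.array(p)/4.7+[215,200]-.4
np.set_printoptions(precision=4,suppress=True)
print("top blocks: L outer back,L outer front,R outer back,R outer front\n",cast(t,T([[49,316],[49,381],[568,316],[568,381]]),.104))
print("top rail ends\n",cast(t,T([[198,330],[198,367],[423,332],[423,369]]),.102))
print("scene blocks: -y outer front, +y outer front, -y outer back, +y outer back\n",cast(s,S([[82,77],[724,92],[76,147],[730,157]]),.104))
print("scene inner\n",cast(s,S([[264,80],[541,88],[263,152],[542,164]]),.104))
print("scene rail\n",cast(s,S([[266,97],[540,104],[264,125],[541,132]]),.102))
print("scene rear top corners",cast(s,S([[40,438],[755,459]]),.08), "top rear", cast(t,T([[63,63],[563,63]]),.08))
print("handle top: top view tips",cast(t,T([[312,485],[312,400]]),.074),"scene tips",cast(s,S([[403,41],[402,105]]),.074))
print("vial a,b", cast(t,T([[397,227],[180,168]]),.123),cast(s,S([[286,195],[575,265]]),.123))
```

```text
top blocks: L outer back,L outer front,R outer back,R outer front
 [[ 0.6379  0.2423  0.104 ]
 [ 0.5947  0.2409  0.104 ]
 [ 0.6396 -0.0998  0.104 ]
 [ 0.596  -0.0994  0.104 ]]
top rail ends
 [[ 0.6294  0.1445  0.102 ]
 [ 0.6047  0.144   0.102 ]
 [ 0.6287 -0.0039  0.102 ]
 [ 0.604  -0.0039  0.102 ]]
scene blocks: -y outer front, +y outer front, -y outer back, +y outer back
 [[ 0.5966 -0.1014  0.104 ]
 [ 0.5934  0.2424  0.104 ]
 [ 0.6485 -0.0986  0.104 ]
 [ 0.6413  0.2418  0.104 ]]
scene inner
 [[ 0.5947 -0.0035  0.104 ]
 [ 0.5945  0.1445  0.104 ]
 [ 0.6478 -0.0009  0.104 ]
 [ 0.6503  0.1437  0.104 ]]
scene rail
 [[ 0.6055 -0.0019  0.102 ]
 [ 0.6045  0.1438  0.102 ]
 [ 0.6263 -0.0017  0.102 ]
 [ 0.6253  0.1439  0.102 ]]
scene rear top corners [[ 0.819  -0.0983  0.08  ]
 [ 0.817   0.2434  0.08  ]] top rear [[ 0.8187  0.243   0.08  ]
 [ 0.8214 -0.1     0.08  ]]
handle top: top view tips [[0.5299 0.0695 0.074 ]
 [0.5871 0.0702 0.074 ]] scene tips [[0.5299 0.0704 0.074 ]
 [0.5806 0.0708 0.074 ]]
vial a,b [[0.6948 0.0136 0.123 ]
 [0.7337 0.1563 0.123 ]] [[0.695  0.0137 0.123 ]
 [0.7352 0.1566 0.123 ]]
```

```bash
python3 -m jog '-0.037 -0.025 0 0 0 -5 0; -0.074 -0.05 0 0 0 -10 0; -0.111 -0.075 0 0 0 -15 0; -0.148 -0.1 0 0 0 -20 0; -0.185 -0.125 0 0 0 -24.6 0' 40
```

```text
t: 0.85
eef_pos: [0.3977, 0.4217, 0.2315]
tool_rot: [0.0, -0.002, 1.0, 0.0]
contact_force: [1.6, -0.1, -0.3]
gripper_width: 0.146
```

```bash
python3 -m jog '-0.027 -0.037 0 0 0 0 0; -0.054 -0.074 0 0 0 0 0; -0.081 -0.111 0 0 0 0 0; -0.108 -0.148 0 0 0 0 0; -0.132 -0.180 0 0 0 0 0'; python3 -m jog '0 0 0 0 0 0 0; 0 0 0 0 0 0 0'
```

```text
t: 1.35
eef_pos: [0.5303, 0.2409, 0.2316]
tool_rot: [0.0, 0.0, 1.0, -0.0]
contact_force: [0.8, -0.4, 0.4]
gripper_width: 0.004
t: 1.55
eef_pos: [0.5296, 0.2423, 0.2313]
tool_rot: [0.0, 0.001, 1.0, 0.0]
contact_force: [-0.3, 1.1, 0.2]
gripper_width: -0.001
```

Run:
```python
from h import *
o=status.get_obs();print(o)
c=eyes.read_camera("wrist"); cv2.imwrite("pics/w1.png",c["image"][:,:,::-1])
```

```text
{'t': 1.55, 'q': array([-0.60319948,  0.32453239,  0.08397061,  1.78795787, -0.03123214,
        1.03032796,  1.06107876]), 'joint_vel': array([-0.036571  , -0.00208697, -0.04085457,  0.00449808, -0.00535413,
        0.00010478, -0.00170848]), 'joint_torque': array([ 2.28628211e+00, -4.86684000e+01,  3.39607716e+00, -2.69981307e+01,
        2.43411921e-01,  3.71887494e-03,  7.20245554e-02]), 'eef_pos': array([0.52955793, 0.24234516, 0.23130799]), 'tool_rot': array([1.56581832e-05, 1.09845780e-03, 9.99999396e-01, 2.77374805e-05]), 'contact_force': array([-0.31583454,  1.14521331,  0.15937073]), 'torque': array([-0.00591321,  0.00466582, -0.0359662 ]), 'gripper_width': -0.0013511288774866635}
```

```bash
python3 -m jog '-0.026 -0.036 0.01 0 0 0 0; -0.052 -0.072 0.03 0 0 0 0; -0.086 -0.105 0.05 0 0 0 0; -0.086 -0.115 0.08 0 0 0 0; -0.086 -0.115 0.08 0 0 0 0'; python3 -m jog '0 0 0 0 0 0 0;0 0 0 0 0 0 0'
python3 - <<'E'
from h import *
o=status.get_obs();print(o['eef_pos'],o['tool_rot'],o['contact_force'])
for n in ("wrist","scene","top"):
    c=eyes.read_camera(n); im=c["image"]
    p=proj(c,o['eef_pos'])[0]; print(n,p)
    if n!="wrist":
        u,v=p.astype(int); im=cv2.resize(im[max(v-60,0):v+60,max(u-90,0):u+90],None,fx=4,fy=4)
    cv2.imwrite(f"pics/{n}2.png",im[:,:,::-1])
E
```

```text
t: 2.1
eef_pos: [0.6124, 0.1268, 0.1472]
tool_rot: [-0.004, 0.0, 1.0, -0.001]
contact_force: [-0.7, 0.6, -0.5]
gripper_width: -0.003
t: 2.3
eef_pos: [0.6151, 0.1316, 0.1529]
tool_rot: [0.001, -0.002, 1.0, 0.001]
contact_force: [-0.3, 0.5, 0.5]
gripper_width: -0.002
[0.61511001 0.13163053 0.15291264] [ 8.45554823e-04 -2.14760091e-03  9.99996818e-01  1.01830833e-03] [-0.32065944  0.54542166  0.54774373]
wrist [283.55178704 266.4757819 ]
scene [325.89935459 209.81432195]
top [234.2145575  201.49875421]
```

View pics/wrist2.png

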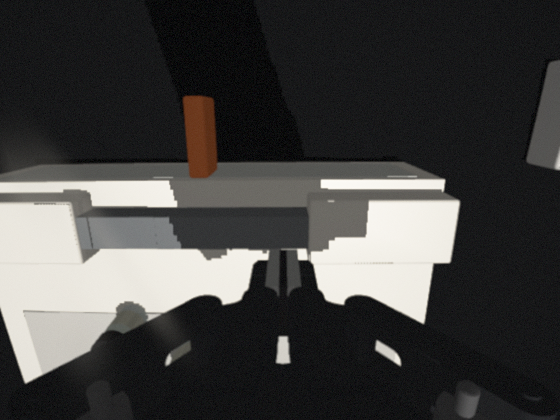

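View pics/scene2.png

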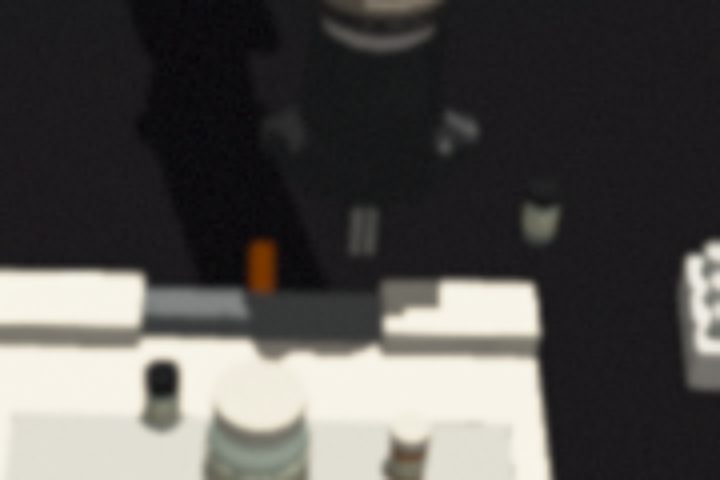

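The wrist view shows the rail running from column 80 to 308 between the blocks, with the closed fingers (265–300) above its left part. I'll descend.

```bash
python3 -m jog '0 0 0.01 0 0 0 0;0 0 0.02 0 0 0 0;0 0 0.03 0 0 0 0;0 0 0.035 0 0 0 0;0 0 0.035 0 0 0 0'; python3 -m jog '0 0 0 0 0 0 0;0 0 0 0 0 0 0';python3 -c "
from h import *
for i in range(3): o=status.get_obs();print(o['eef_pos'],o['contact_force'])"
```

```text
t: 2.95
eef_pos: [0.6142, 0.1282, 0.1148]
tool_rot: [-0.001, -0.0, 1.0, -0.0]
contact_force: [-0.3, -1.6, 0.7]
gripper_width: 0.002
t: 3.15
eef_pos: [0.6154, 0.1284, 0.1166]
tool_rot: [0.0, -0.0, 1.0, 0.0]
contact_force: [-0.9, -1.1, -0.3]
gripper_width: 0.003
[0.61543872 0.12844555 0.11661046] [-0.89795075 -1.13761534 -0.34318597]
[0.61543872 0.12844555 0.11661046] [-0.89795075 -1.13761534 -0.34318597]
[0.61543872 0.12844555 0.11661046] [-0.89795075 -1.13761534 -0.34318597]
```

```bash
python3 -m jog '0.000 -0.002 0.004 0 0 0 0;0 -0.004 0.008 0 0 0 0;0 -0.004 0.011 0 0 0 0;0 -0.004 0.012 0 0 0 0;0 -0.004 0.013 0 0 0 0'; python3 -m jog '0 0 0 0 0 0 0';python3 -m jog '0 0 0.001 0 0 0 0; 0 0 0.001 0 0 0 0'
```

```text
t: 3.65
eef_pos: [0.615, 0.1244, 0.1031]
tool_rot: [-0.0, -0.0, 1.0, 0.0]
contact_force: [0.9, 0.7, 0.4]
gripper_width: -0.001
t: 3.75
eef_pos: [0.615, 0.1245, 0.1032]
tool_rot: [-0.0, -0.0, 1.0, 0.0]
contact_force: [0.8, -0.2, -0.2]
gripper_width: -0.002
t: 3.95
eef_pos: [0.6151, 0.1245, 0.1023]
tool_rot: [-0.0, -0.0, 1.0, 0.0]
contact_force: [0.7, 0.0, 0.1]
gripper_width: 0.001
```

```bash
for i in 1; do python3 -m jog '0 0 0.001 0 0 0 0; 0 0 0.001 0 0 0 0';python3 -m jog '0 0 0.001 0 0 0 0; 0 0 0.001 0 0 0 0'; done
```

```text
t: 4.15
eef_pos: [0.6152, 0.1245, 0.1019]
tool_rot: [0.0, -0.0, 1.0, 0.0]
contact_force: [-1.1, 0.3, 4.1]
gripper_width: 0.003
t: 4.35
eef_pos: [0.6152, 0.1245, 0.1011]
tool_rot: [0.0, -0.0, 1.0, 0.0]
contact_force: [-2.8, -0.3, 7.2]
gripper_width: -0.002
```

```bash
python3 -m jog '0 -0.003 0 0 0 0 0; 0 -0.006 0 0 0 0 0'; python3 -m jog '0 -0.003 0 0 0 0 0; 0 -0.006 0 0 0 0 0'
```

```text
t: 4.55
eef_pos: [0.6158, 0.1203, 0.1012]
tool_rot: [0.001, -0.001, 1.0, 0.001]
contact_force: [-0.2, 4.9, 5.2]
gripper_width: -0.002
t: 4.75
eef_pos: [0.6161, 0.1139, 0.1012]
tool_rot: [0.001, -0.001, 1.0, 0.001]
contact_force: [0.0, 3.7, 5.8]
gripper_width: 0.004
```

```bash
python3 -m jog '0 -0.003 0 0 0 0 0; 0 -0.006 0 0 0 0 0'; python3 -m jog '0 -0.003 0 0 0 0 0; 0 -0.006 0 0 0 0 0'
```

```text
t: 4.95
eef_pos: [0.6161, 0.1079, 0.1012]
tool_rot: [0.001, -0.001, 1.0, 0.001]
contact_force: [-0.3, 4.0, 6.0]
gripper_width: 0.002
t: 5.15
eef_pos: [0.6161, 0.1018, 0.1012]
tool_rot: [0.001, -0.001, 1.0, 0.001]
contact_force: [0.2, 3.7, 5.0]
gripper_width: 0.003
```

```bash
python3 -m jog '0 -0.003 0 0 0 0 0; 0 -0.006 0 0 0 0 0'; python3 -m jog '0 -0.003 0 0 0 0 0; 0 -0.006 0 0 0 0 0'
```

```text
t: 5.35
eef_pos: [0.6161, 0.0959, 0.1012]
tool_rot: [0.001, -0.001, 1.0, 0.001]
contact_force: [-1.0, 4.3, 5.8]
gripper_width: -0.0
t: 5.55
eef_pos: [0.6161, 0.0899, 0.1012]
tool_rot: [0.001, -0.001, 1.0, 0.001]
contact_force: [-0.1, 4.1, 4.8]
gripper_width: -0.002
```

```bash
python3 -m jog '0 -0.003 0 0 0 0 0; 0 -0.006 0 0 0 0 0'; python3 -m jog '0 -0.003 0 0 0 0 0; 0 -0.006 0 0 0 0 0'
```

```text
t: 5.75
eef_pos: [0.6161, 0.0838, 0.1012]
tool_rot: [0.001, -0.001, 1.0, 0.001]
contact_force: [0.4, 4.0, 5.8]
gripper_width: 0.001
t: 5.95
eef_pos: [0.6161, 0.0778, 0.1012]
tool_rot: [0.001, -0.001, 1.0, 0.001]
contact_force: [-0.2, 5.0, 5.2]
gripper_width: 0.004
```

```bash
python3 -m jog '0 -0.003 0 0 0 0 0; 0 -0.006 0 0 0 0 0'; python3 -m jog '0 -0.003 0 0 0 0 0; 0 -0.006 0 0 0 0 0'
```

```text
t: 6.15
eef_pos: [0.6161, 0.0718, 0.1012]
tool_rot: [0.001, -0.001, 1.0, 0.001]
contact_force: [-0.1, 5.0, 5.6]
gripper_width: -0.002
t: 6.35
eef_pos: [0.6161, 0.0659, 0.1012]
tool_rot: [0.001, -0.001, 1.0, 0.001]
contact_force: [-0.4, 3.4, 5.5]
gripper_width: 0.001
```

```bash
python3 -m jog '0 -0.003 0 0 0 0 0; 0 -0.006 0 0 0 0 0'; python3 -m jog '0 -0.003 0 0 0 0 0; 0 -0.006 0 0 0 0 0'
```

```text
t: 6.55
eef_pos: [0.6161, 0.0599, 0.1012]
tool_rot: [0.001, -0.001, 1.0, 0.001]
contact_force: [0.8, 4.2, 5.6]
gripper_width: 0.005
t: 6.75
eef_pos: [0.6162, 0.0539, 0.1012]
tool_rot: [0.001, -0.001, 1.0, 0.001]
contact_force: [-0.8, 4.6, 5.3]
gripper_width: -0.003
```

```bash
python3 -m jog '0 -0.003 0 0 0 0 0; 0 -0.006 0 0 0 0 0'; python3 -m jog '0 -0.003 0 0 0 0 0; 0 -0.006 0 0 0 0 0'
```

```text
t: 6.95
eef_pos: [0.6161, 0.0479, 0.1012]
tool_rot: [0.001, -0.001, 1.0, 0.001]
contact_force: [-0.6, 3.4, 5.2]
gripper_width: -0.003
t: 7.15
eef_pos: [0.6157, 0.041, 0.1007]
tool_rot: [0.001, -0.001, 1.0, 0.0]
contact_force: [0.7, 0.7, 0.3]
gripper_width: -0.003
```

The force fell from about 5.5 N to 0.3 N at y≈0.041, so the soft spot is there. I'll move a few mm further in and sink down.

```bash
python3 -m jog '0 -0.002 0.001 0 0 0 0; 0 -0.004 0.002 0 0 0 0;0 -0.004 0.003 0 0 0 0;0 -0.004 0.004 0 0 0 0'; python3 -m jog '0 0 0.001 0 0 0 0; 0 0 0.001 0 0 0 0'
```

```text
t: 7.55
eef_pos: [0.6149, 0.0356, 0.096]
tool_rot: [-0.0, 0.0, 1.0, -0.0]
contact_force: [-0.5, -1.9, 1.3]
gripper_width: -0.001
t: 7.75
eef_pos: [0.6149, 0.0356, 0.0953]
tool_rot: [-0.0, 0.0, 1.0, -0.0]
contact_force: [-1.5, -2.1, 3.1]
gripper_width: -0.003
```

```bash
python3 -m jog '0 0 0.001 0 0 0 0; 0 0 0.002 0 0 0 0;0 0 0.002 0 0 0 0'; python3 -m jog '0 0 0.001 0 0 0 0; 0 0 0.002 0 0 0 0; 0 0 0.002 0 0 0 0'; python3 -m jog '0 0 0.001 0 0 0 0; 0 0 0.001 0 0 0 0'
```

```text
t: 8.05
eef_pos: [0.6149, 0.0356, 0.0938]
tool_rot: [-0.0, 0.0, 1.0, -0.0]
contact_force: [-2.5, -1.1, 8.1]
gripper_width: -0.004
t: 8.35
eef_pos: [0.6149, 0.0356, 0.0919]
tool_rot: [-0.0, 0.0, 1.0, -0.0]
contact_force: [-4.3, -0.7, 8.3]
gripper_width: 0.001
t: 8.55
eef_pos: [0.6149, 0.0356, 0.091]
tool_rot: [-0.0, 0.0, 1.0, -0.0]
contact_force: [-3.9, -1.6, 9.6]
gripper_width: -0.005
```

Run:
```python
from h import *
c=eyes.read_camera("top"); cv2.imwrite("pics/top3.png",cv2.resize(c["image"][130:250,190:330],None,fx=4.7,fy=4.7)[:,:,::-1])
print(status.get_obs()['eef_pos'])
```

```text
[0.61486991 0.03566401 0.09099359]
```

Force is gentle (about 10 N). I'll press on.

```bash
python3 -m jog '0 0 0.001 0 0 0 0; 0 0 0.001 0 0 0 0'; python3 -m jog '0 0 0.001 0 0 0 0; 0 0 0.001 0 0 0 0;0 0 0.001 0 0 0 0'
python3 - <<'E'
from h import *
c=eyes.read_camera("top"); cv2.imwrite("pics/top4.png",cv2.resize(c["image"][130:250,190:330],None,fx=4.7,fy=4.7)[:,:,::-1])
print(status.get_obs()['eef_pos'])
E
```

```text
t: 8.8
eef_pos: [0.615, 0.0357, 0.0899]
tool_rot: [-0.0, 0.0, 1.0, -0.0]
contact_force: [-3.2, -2.3, 9.3]
gripper_width: 0.0
t: 9.1
eef_pos: [0.6149, 0.0357, 0.0888]
tool_rot: [-0.0, -0.0, 1.0, -0.0]
contact_force: [-3.0, -1.7, 8.1]
gripper_width: -0.002
[0.61494915 0.03565113 0.08883676]
```

View pics/top4.png

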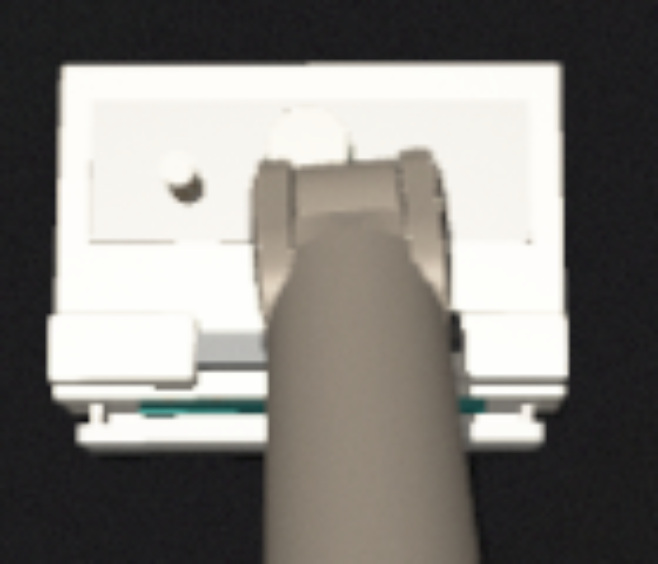

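The drawer has sprung out: its front now shows at row ~435 with a teal gap behind it. I'll lift off and open the jaws.

```bash
python3 -m jog '0 0 -0.01 0 0 0 0; 0 0 -0.03 0 0 0 0;0 0 -0.06 0 0 0 0;0.03 0.01 -0.062 0 0 0 0.03;0.06 0.02 -0.062 0 0 0 0.05'; python3 -m jog '0.015 0.007 0 0 0 0 0.05; 0.032 0.0145 0 0 0 0 0.05; 0.032 0.0145 0 0 0 0 0.05;0.032 0.0145 0 0 0 0 0.05'
python3 - <<'E'
from h import *
print(status.get_obs()['eef_pos'])
for n in ("wrist","scene"):
    c=eyes.read_camera(n); im=c["image"]
    if n=="scene": im=cv2.resize(im[170:290,215:385],None,fx=4.7,fy=4.7)
    cv2.imwrite(f"pics/{n}5.png",im[:,:,::-1])
E
```

```text
t: 9.65
eef_pos: [0.5554, 0.0568, 0.1515]
tool_rot: [0.001, 0.0, 1.0, 0.0]
contact_force: [0.1, 0.2, -0.9]
gripper_width: 0.333
t: 10.05
eef_pos: [0.5234, 0.0711, 0.1506]
tool_rot: [0.0, -0.001, 1.0, 0.0]
contact_force: [0.9, -0.5, -0.5]
gripper_width: 0.585
[0.52340318 0.07113527 0.15060109]
```

View pics/wrist5.png

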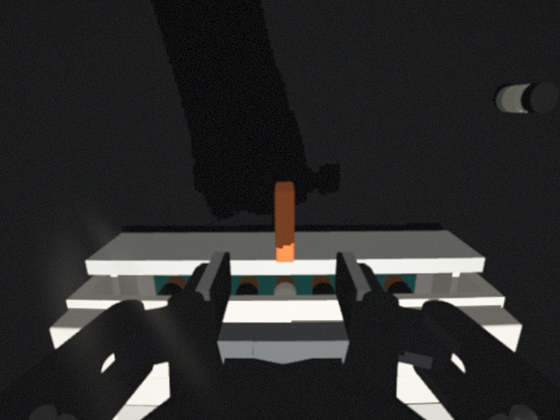

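View pics/scene5.png

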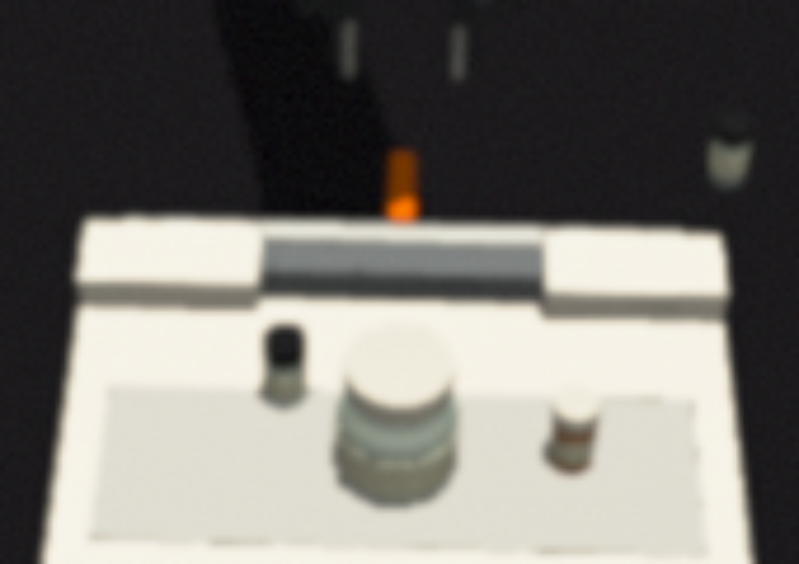

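The handle (column 284) sits midway between the fingers (230 and 338). I'll lower, close, then pull.

```bash
python3 -m jog '0 0 0.03 0 0 0 0.05; 0 0 0.06 0 0 0 0.05; 0 0 0.085 0 0 0 0.05; 0 0 0.1 0 0 0 0.05; 0 0 0.104 0 0 0 0.05' 30; python3 -m jog '0 0 0 0 0 0 0.03;0 0 0 0 0 0 0.02;0 0 0 0 0 0 0.005;0 0 0 0 0 0 0.005; 0 0 0 0 0 0 0.005' 30;python3 -m jog '0 0 0 0 0 0 0.005;0 0 0 0 0 0 0.005'
```

```text
t: 10.65
eef_pos: [0.5226, 0.0701, 0.0444]
tool_rot: [-0.001, 0.0, 1.0, -0.001]
contact_force: [-0.5, 0.9, -0.0]
gripper_width: 0.583
t: 11.15
eef_pos: [0.5242, 0.0722, 0.0473]
tool_rot: [0.001, -0.001, 1.0, 0.001]
contact_force: [0.3, 4.1, 4.0]
gripper_width: 0.156
t: 11.35
eef_pos: [0.5242, 0.0722, 0.0473]
tool_rot: [0.001, -0.001, 1.0, 0.001]
contact_force: [-0.1, 5.9, 4.9]
gripper_width: 0.156
```

```bash
python3 -m jog '0.008 -0.001 0 0 0 0 0.005;0.02 -0.001 0 0 0 0 0.005;0.032 -0.001 0 0 0 0 0.005;0.044 -0.001 0 0 0 0 0.005;0.056 -0.001 0 0 0 0 0.005';python3 -m jog '0.012 0 0 0 0 0 0.005;0.022 0 0 0 0 0 0.005;0.03 0 0 0 0 0 0.005;0.034 0 0 0 0 0 0.005;0.034 0 0 0 0 0 0.005';python3 -m jog '0 0 0 0 0 0 0.005;0 0 0 0 0 0 0.005'
python3 - <<'E'
from h import *
for n in ("top","scene"):
    c=eyes.read_camera(n); im=c["image"]
    cv2.imwrite(f"pics/{n}6.png",im[:,:,::-1])
E
```

```text
t: 11.85
eef_pos: [0.4684, 0.0717, 0.0473]
tool_rot: [0.002, -0.001, 1.0, 0.001]
contact_force: [2.3, 6.8, 4.5]
gripper_width: 0.158
t: 12.35
eef_pos: [0.4337, 0.0714, 0.0473]
tool_rot: [0.001, -0.001, 1.0, 0.001]
contact_force: [-1.5, 7.9, 5.8]
gripper_width: 0.156
t: 12.55
eef_pos: [0.4341, 0.0714, 0.0473]
tool_rot: [0.001, -0.001, 1.0, 0.001]
contact_force: [-1.6, 7.6, 7.2]
gripper_width: 0.155
```

View pics/top6.png

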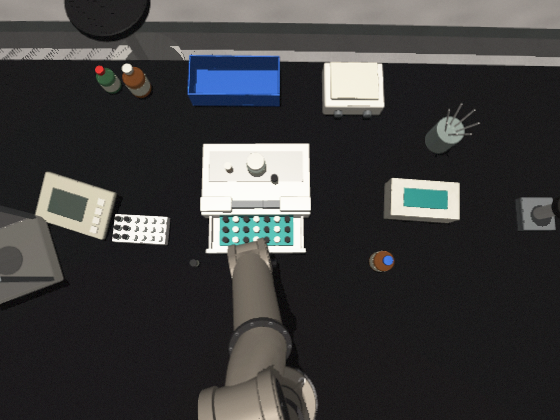

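The drawer is out, with the full teal insert visible and its front at row ~250. I'll release and lift.

```bash
python3 -m jog '0 0 0 0 0 0 0.03;0 0 0 0 0 0 0.05;0 0 0 0 0 0 0.05;0 0 0 0 0 0 0.05'; python3 -m jog '0 0 -0.02 0 0 0 0.05;0 0 -0.05 0 0 0 0.05;0 0 -0.09 0 0 0 0.05;0 0 -0.13 0 0 0 0.05;0 0 -0.15 0 0 0 0.05';python3 -m jog '0 0 0 0 0 0 0.05;0 0 0 0 0 0 0.05;0 0 0 0 0 0 0.05'
python3 - <<'E'
from h import *
print(status.get_obs())
for n in ("top","scene"):
    c=eyes.read_camera(n); im=c["image"]
    cv2.imwrite(f"pics/{n}7.png",im[:,:,::-1])
    hsv=cv2.cvtColor(im,cv2.COLOR_RGB2HSV)
    m=cv2.inRange(hsv,(5,180,90),(18,255,255))[150:300,240:320]; ys,xs=np.nonzero(m)
    if len(ys): print(n,len(ys),cast(c,[[xs.mean()+240,ys.min()+150]],.074),cast(c,[[xs.mean()+240,ys.max()+150]],.074))
E
```

```text
t: 13.05
eef_pos: [0.4329, 0.0692, 0.0462]
tool_rot: [-0.0, 0.0, 1.0, -0.0]
contact_force: [0.0, -0.6, -1.3]
gripper_width: 0.588
t: 13.55
eef_pos: [0.4343, 0.0698, 0.1993]
tool_rot: [0.002, 0.0, 1.0, 0.001]
contact_force: [0.4, -0.1, -1.3]
gripper_width: 0.582
t: 13.85
eef_pos: [0.4322, 0.0694, 0.195]
tool_rot: [-0.001, -0.0, 1.0, -0.0]
contact_force: [-0.5, 0.1, -1.8]
gripper_width: 0.588
{'t': 13.85, 'q': array([-0.41694267,  0.12731539,  0.1249084 ,  2.14057926, -0.02041853,
        0.87731782,  1.29123668]), 'joint_vel': array([ 0.00057442,  0.00957272, -0.00209226,  0.00103112, -0.00011638,
        0.00341789,  0.00126737]), 'joint_torque': array([ 1.92829978e-02, -3.30936277e+01,  8.10050257e-01, -2.45010388e+01,
        1.33807759e-02, -8.47886520e-03,  2.34088166e-04]), 'eef_pos': array([0.43215216, 0.06944921, 0.19500386]), 'tool_rot': array([-1.19693283e-03, -1.91172497e-04,  9.99999176e-01, -4.22136047e-04]), 'contact_force': array([-0.5379365 ,  0.05340376, -1.82461964]), 'torque': array([ 0.03880627,  0.00234226, -0.02347289]), 'gripper_width': 0.587671965426353}
scene 76 [[0.41489763 0.06849779 0.074     ]] [[0.46943207 0.06942363 0.074     ]]
```

View pics/scene7.png

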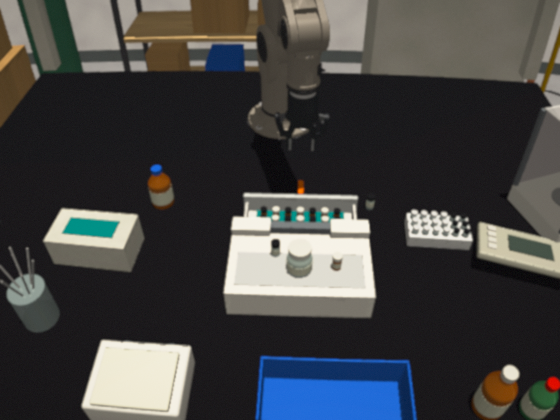

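View pics/top7.png

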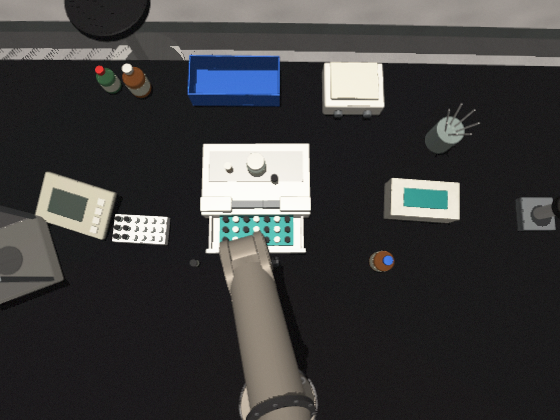

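```bash
python3 -m jog '0 0 0 0 0 0 0.05;0 0 0 0 0 0 0.05;0 0 0 0 0 0 0.05'; python3 -c "
from station import workorder; print(workorder.hand_in())"
```

```text
t: 14.25
eef_pos: [0.433, 0.0698, 0.196]
tool_rot: [-0.0, -0.0, 1.0, -0.0]
contact_force: [0.8, 0.0, 0.4]
gripper_width: 0.584
the job is handed in; nothing more can be done
None
```

The drawer is open and released, and the job was handed in at 14.25 s; the hand-in gave no verdict.

- **Soft spot:** I slid the closed fingers along the rail with about 5–7 N downward. They dropped in at y ≈ 0.041 m.
- **Catch:** I pressed it down about 13 mm with roughly 10 N and the drawer sprang out, as the top camera showed. The highest force reading on the rail or catch was just over 10 N. I only had readings at the end of each move, so short peaks between them would not show.
- **Pull:** I pinched the orange handle, pulled the drawer, let go and lifted clear.
- **Last checks:** The scene camera put the handle tip at x = 0.415 m, against 0.530 m at the start, so the drawer is about 115 mm open. In the top camera the arm hid the handle at the end, so that figure rests on one view. The gripper was about 12 cm above the handle with forces at noise level.
- **Bystanders:** The vials, bottles, rack and carton looked unmoved. I compared the pictures by eye and did not measure their positions again.

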